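Feel the dry box's inner gate shut, then open its pass chamber

ROBOT

A 6-joint arm with a two-finger parallel gripper is mounted at the origin on a cart in front of the work surface, level with it; the furniture and walls round the work are solid. World frame = base frame: x ahead of the robot, y to its left, z up, the work surface at z = 0. Lengths are in m, angles in rad, forces in N, time in s.
With the tool pointing down it reaches from about 0.3 to 0.775 m from the base axis. Payload 14.6 kg.
Tool frame: the origin (TCP) lies at the very end of the fingers, on their centre line; the grasp point (between the pads) lies 19 mm behind it; x points along the fingers, y is the direction in which the jaws open and shut, and the axes are right-handed (so a half turn about x gives the same grasp; the last joint's range is limited). The gripper opens to 94 mm and grips with 3 to 60 N. Pads are 16 mm wide; open, the fingers measure 119 mm over their backs; the gripper's body (75 mm by 177 mm) begins 78 mm behind the grasp point.
Start: joints at [1.226, 0.3, 1.521, -0, 1.321, -0.067], TCP at [0.151, 0.529, 0.205] pointing down, gripper open.
Joint ranges: [-3.03, 3.03], [-0.79, 2.21], [0.23, 2.52], [-1.04, 4.18], [0, 3.07], [-2.55, 2.55]. Speed limits (rad/s): [2.22, 2.22, 2.57, 3.14, 3.14, 3.14].

INTERFACE

Orientations are given as [roll, pitch, yaw] about the fixed x, y, z axes, in that order (R = Rz(yaw) Ry(pitch) Rx(roll)).
In Python, from station import ctrl, viewer, hand_in gives the robot as it stands. The module is installed in compiled form; this text tells all that it offers.
- The arm moves only by the tool play_rows, never from a script. Its argument "deltas" is a list that holds one entry, the list of rows, each a list of 7 numbers: the shift along the tool's x, y, z in mm, then the turn, a rotation vector about the tool's x, y, z in rad, then the finger opening in mm, from 0 to 94. In form: [[[dx, dy, dz, ax, ay, az, gripper], ...]]. A call has 1 to 10 rows; each row shifts and turns the commanded pose from where the row before left it, along the tool's axes as they then stand; what a row does not reach is not made up. A row lasts 1/10 s, in which the tool goes at most 50 mm and 8.59 degrees, less where a joint would pass 70% of its speed; a pose out of reach is approached as far as the arm can. A call with a gripper value outside its range is refused whole. The fingers move at their own pace and stop on an object; "grip_force" is the grip in N (left out, the last holds). Time passes only in rows, so rows that do not move let the fingers close. It gives the time, the measured TCP pose, the force and the opening at its end, in the units of the state.
- ctrl.get_obs(): the state, without advancing time (a new reading comes with each control period).
- viewer.camera(name): name is "scene" or "top"; returns a dict with "img" (384x512x3 uint8, red, green, blue), "fx", "fy", "cx", "cy" (pixels), "rvec" (rotation vector, rad) and "tvec" (3), from world to camera coordinates, as OpenCV has them. Camera axes: x right, y down, z forward; pixel columns grow to the right and rows downward; lengths in m; the calibration is good to about 2 mm. A picture is of the moment at which its call begins. There is no depth.
- hand_in(): hands the job in, once; it reports no verdict.
The state is a dict: "time_s": time; "qpos": joint angles; "joint_vel": joint speeds; "tau": joint torques, N m; "ee_pos": TCP position; "eef_rot": TCP orientation; "force": force on the tool from outside, world axes, zero at the start; "moment": the same for the moment, N m; "grip_width": finger opening in m.
Only numpy, scipy, OpenCV 4.12 (cv2) and the standard library are available. Lean on these libraries where they do the work, as an engineer would, in place of code of your own. Each camera call takes 0.05 s, during which the arm holds its last target.

TASK

The small dry box on the desk has a pass chamber whose outer door may be opened only when the inner gate is really shut, and the eye cannot tell. Press the gate's T-handle straight down, past the drag of its rubber lip, until you feel it stop dead, and hold it there firmly for a moment without hammering it. Only then swing the outer door open to at least 60 degrees by its overhanging free edge and let go of it, leaving the gate shut and everything else where it is.

Things in the scene. Friction and masses are not known exactly. Their poses are not given: they have to be found in the camera images.
- pass_box: grey dry box with aluminium trim, 150 (x) by 300 (y) by 110 mm high, fixed to the desk. Origin: under the centre of the pass chamber, at desk height; own +x points to its back, own +y to its left end. Right part: pass chamber (own y -65 to 65 mm); left part: windowed gauge store (y 78 to 235 mm), small things on its roof. It stands at a different place and angle each time.
- inner_gate: gate between chamber and store: aluminium plate with a black T-handle, sliding up and down in a roof slot. Starts 8 to 38 mm too high, stays where left. Goes down with 2.5 N, then meets the rubber lip, which needs 7.5 N for 4 to 8 mm more (a false stop); then it stops dead. Proof that it is shut: it stands still under 10 N or more (12 to 20 N is right, over 45 N hammers it: press at 20 mm/s or slower).
- gate_handle (a point): centre of the flat top of the T-handle, where to press; the bar is 80 mm long in the box's x and 16 mm wide, its flat top 70 by 14 mm. Own x = 0, y = 72.5 mm of the box. Shut, it is anywhere from 145 to 160 mm above the desk: the gate's sill is set to a different height each time and cannot be seen, only felt.
- inner_lip (a joint): how far the rubber lip at the gate's foot still stands above the sill, m: 0 fully in, 0.004 to 0.008 at the start; it moves only while the gate presses on it.
- outer_door (a joint): angle of the outer door, rad: 0 shut, grows as its free edge swings out toward the robot, stop at 1.75. Aluminium panel 10 mm thick, 12 to 106 mm above the desk, 186 mm from hinge to free edge, which stands 55 mm out past the chamber's right side, so it can be pushed open from behind there. About 2 N at the edge; stays where it is left; no latch.
- door_edge (a point): point at the top of the outer door on its rear face (the face toward the box), 158 mm from the hinge, in the middle of the overhanging part; 106 mm above the desk. With the door shut it lies at x = -78, y = -93 mm of the box, 28 mm out from the chamber's side.
- door_hinge (a point): point on the outer door's upright hinge line, at the height of the door's top; x = -83, y = 65 mm of the box.
- ring_gauge: bystander: steel ring, 40 mm across, 11 mm high, on the store's roof; origin under its centre
- loupe: bystander: black loupe, 36 mm across, 34 mm high, on the store's roof; origin under its centre
- flange_ring: bystander: heavy steel ring, 92 mm across, 31 mm high, on the desk to the front left; origin under its centre
- caliper: bystander: digital caliper, 76 x 235 x 16 mm, lying to the front right; origin under its centre
- plug_gauge: bystander: thread plug gauge, 20 x 102 x 18 mm, lying to the right of the box; origin under its centre
- mouse: bystander: black computer mouse, 122 x 56 x 42 mm, to the right of the box; origin under its centre
- bush: bystander: dark steel bush standing upright, 34 mm across, 74 mm high, to the right of the box; origin under its centre

How it is judged:
By the outcome, as a careful person would: the job done as asked, in the order asked, and still so for the second after the job is handed in, with the robot touching nothing.
It also fails if it takes over 56 s, if anything falls off the work surface, if the arm or the gripper's body presses on something with over 40 N, if the wrist force passes 120 N, or if a joint passes its speed limit or range.

## Working session

There is one attempt and no reset: what is moved stays moved. The work goes in short steps, Python scripts to look and compute and a tool call to move; the robot and the scene stay as the last step left them, time stands still between calls to the robot, and variables do not carry over. Pictures are saved under pics/ and viewed, and the job is handed in when it is done.

Besides the shell and the picture viewer there is one more tool, called after "Emit:" as name(argument=value, ...), one argument or row to a line, values as JSON. play_rows: Moves the arm, as the interface text tells. Its arguments: {"type":"object","properties":{"deltas":{"type":"array","items":{"type":"array","items":{"type":"array","items":{"type":"number"}}}},"grip_force":{"type":"number"}},"required":["deltas"]}

```bash
mkdir -p pics; python3 - <<'E'
from station import ctrl, viewer
import cv2
for n in ("scene","top"):
    c=viewer.camera(n); cv2.imwrite(f"pics/{n}0.png",cv2.resize(c["img"][:,:,::-1],(800,600),interpolation=cv2.INTER_CUBIC))
    print(n,c["fx"],c["fy"],c["cx"],c["cy"],c["rvec"],c["tvec"])
o=ctrl.get_obs(); print(o)
E
```

```text
scene 377.6218188523589 377.6218188523589 242.83658000876298 191.1433246213142 [ 2.05889627 -0.83773584  0.45521216] [-0.42432483  0.33063694  0.91333669]
top 381.725603826134 381.725603826134 251.87492721369685 189.3196443840798 [ 2.18027913 -2.16692862  0.07696959] [-0.0037319   0.57600814  1.0870839 ]
{'time_s': 0.1, 'qpos': array([ 1.22643502e+00,  3.00392008e-01,  1.52151729e+00, -1.87145121e-05,
        1.32068856e+00, -6.65768985e-02]), 'joint_vel': array([ 9.65141877e-04, -1.50754499e-03, -9.28457102e-04, -1.01345426e-03,
        9.65516570e-04,  3.94855663e-05]), 'tau': array([ 7.97738685e-04, -5.32644546e+01, -3.53282368e+01,  7.09677231e-02,
        2.35155568e-02, -2.32076314e-05]), 'ee_pos': array([0.15074085, 0.52869814, 0.20495669]), 'eef_rot': array([-1.61934156,  1.56979095, -1.89712133]), 'force': array([0.04837218, 0.16496485, 0.28841212]), 'moment': array([-0.03803213, -0.04037788, -0.02827328]), 'grip_width': 0.09387049486551655}
```

View pics/scene0.png

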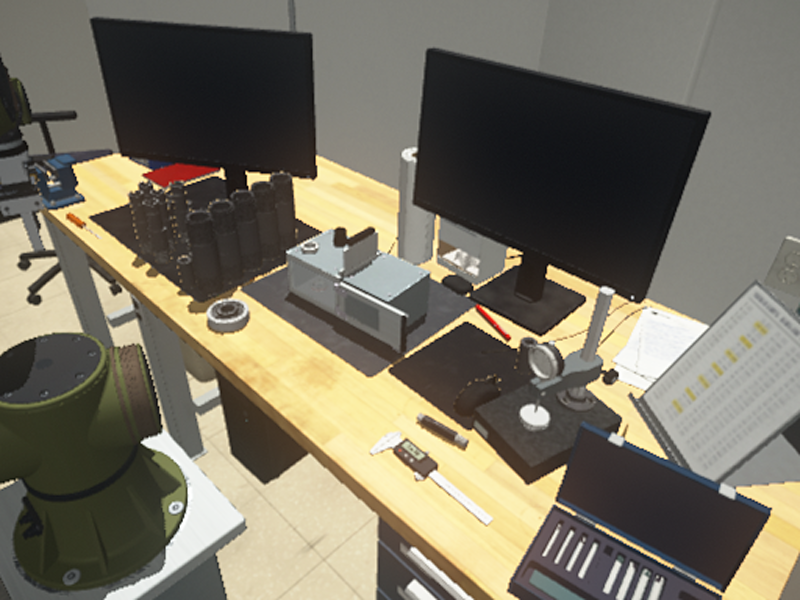

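View pics/top0.png

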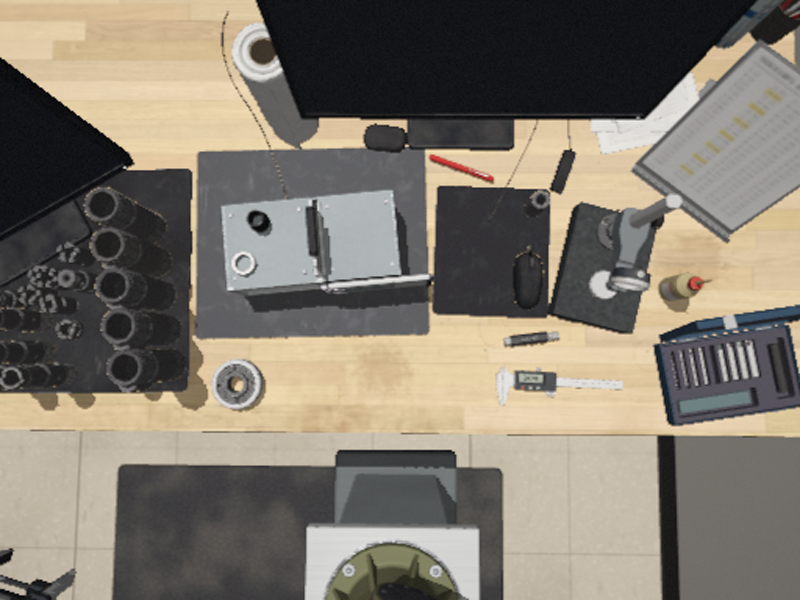

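```bash
cat > h.py <<'E'
import numpy as np, cv2
from station import ctrl, viewer
def ray(c,u,v):
    R=cv2.Rodrigues(np.array(c["rvec"],float))[0]; t=np.array(c["tvec"],float).ravel()
    d=R.T@np.array([(u-c["cx"])/c["fx"],(v-c["cy"])/c["fy"],1]); return -R.T@t,d
def onz(c,u,v,z):
    o,d=ray(c,u,v); return o+d*(z-o[2])/d[2]
def proj(c,P):
    return cv2.projectPoints(np.array(P,float).reshape(-1,3),np.array(c["rvec"],float),np.array(c["tvec"],float),np.array([[c["fx"],0,c["cx"]],[0,c["fy"],c["cy"]],[0,0,1.]]),None)[0][:,0]
def crop(c,u0,v0,w,h,k,name):
    cv2.imwrite("pics/"+name,cv2.resize(c["img"][v0:v0+h,u0:u0+w,::-1],None,fx=k,fy=k,interpolation=cv2.INTER_NEAREST))
E
python3 - <<'E'
from h import *
c=viewer.camera("top"); crop(c,130,110,156,88,5,"topc.png")
c=viewer.camera("scene"); crop(c,170,130,120,110,5,"scenec.png")
E
```

```text
(no output)
```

View pics/topc.png

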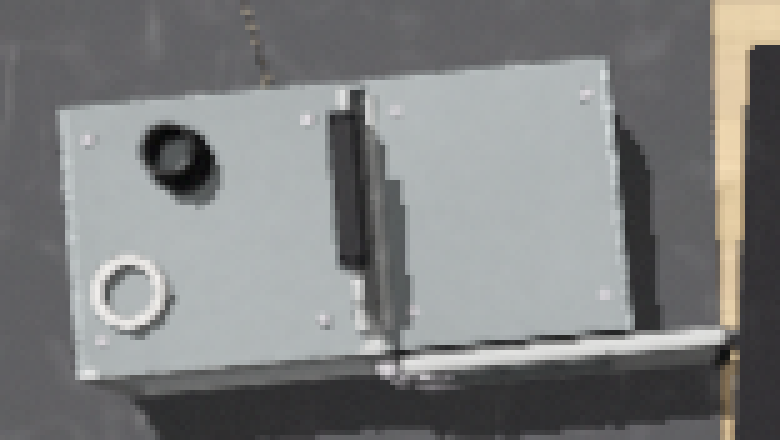

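View pics/scenec.png

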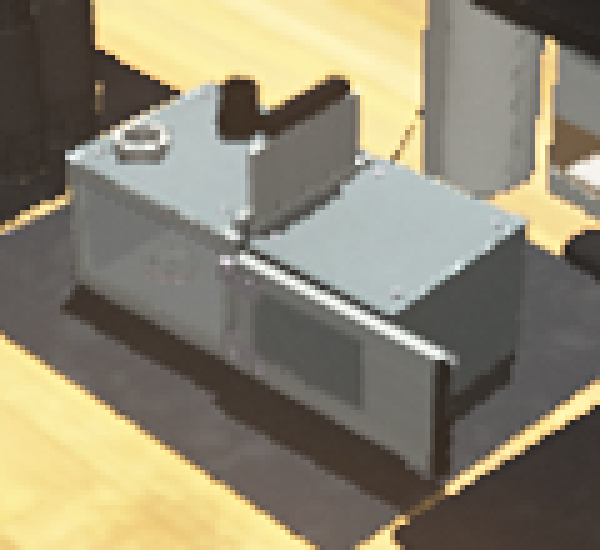

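```bash
cat >> h.py <<'E'
def box(img=False):
    c=viewer.camera("top")
    px=[(60,108),(608,58),(632,328),(80,378)]
    W=np.array([onz(c,130+(u+.0)/5,110+v/5,.110)[:2] for u,v in px])
    L=np.array([[.075,.235],[.075,-.065],[-.075,-.065],[-.075,.235]])
    a=L-L.mean(0); b=W-W.mean(0)
    U,S,Vt=np.linalg.svd(a.T@b); R=(U@Vt).T; t=W.mean(0)-R@L.mean(0)
    return R,t,W,L
E
python3 - <<'E'
from h import *
R,t,W,L=box(); print(t,np.degrees(np.arctan2(R[1,0],R[0,0]))); print((W-(L@R.T+t))*1000)
ct=viewer.camera("top"); cs=viewer.camera("scene")
pts=dict(roof=[(.075,.235,.11),(.075,-.065,.11),(-.075,-.065,.11),(-.075,.235,.11)],edge=[(-.078,-.093,.106)],hinge=[(-.083,.065,.106)])
for k,v in pts.items():
  for p in v:
    w=np.append(R@p[:2]+t,p[2]); print(k,w.round(4),proj(ct,w)[0].round(1),proj(cs,w)[0].round(1), ((proj(cs,w)[0]-[170,130])*5).round(), ((proj(ct,w)[0]-[130,110])*5).round())
# handle two-view: top crop handle centre
for z in (.15,.16,.17,.18,.19,.2):
    w=np.append(R@[0,.0725]+t,z); h=[np.append(R@[s*.04,.0725]+t,z) for s in(-1,1)]
    print(z,w.round(4),[((proj(ct,q)[0]-[130,110])*5).round().tolist() for q in h],[((proj(cs,q)[0]-[170,130])*5).round().tolist() for q in h])
from scipy.spatial.transform import Rotation as Ro
o=ctrl.get_obs(); print(Ro.from_euler('xyz',o['eef_rot']).as_matrix().round(3))
E
```

```text
[0.67379901 0.05816883] 5.538420627356139
[[-0.66276027  0.10287171]
 [-0.77982244  0.0302823 ]
 [ 0.58207241  0.60120146]
 [ 0.8605103  -0.73435547]]
roof [0.7258 0.2993 0.11  ] [142.  131.4] [212. 146.] [210.  80.] [ 60. 107.]
roof [7.547e-01 7.000e-04 1.100e-01] [251.6 121.3] [275.9 173.9] [529. 219.] [608.  57.]
roof [ 0.6054 -0.0138  0.11  ] [256.6 175.8] [248.2 193.2] [391. 316.] [633. 329.]
roof [0.5765 0.2848 0.11  ] [145.7 185.9] [183.  161.1] [ 65. 156.] [ 79. 380.]
edge [ 0.6051 -0.0419  0.106 ] [267.  176.1] [254.5 198. ] [423. 340.] [685. 331.]
hinge [0.5849 0.1149 0.106 ] [209.  183.3] [216.4 180.3] [232. 252.] [395. 366.]
0.15 [0.6668 0.1303 0.15  ] [[363.0, 277.0], [351.0, 126.0]] [[266.0, 166.0], [343.0, 121.0]]
0.16 [0.6668 0.1303 0.16  ] [[361.0, 275.0], [348.0, 122.0]] [[266.0, 153.0], [343.0, 109.0]]
0.17 [0.6668 0.1303 0.17  ] [[358.0, 272.0], [345.0, 117.0]] [[265.0, 140.0], [343.0, 96.0]]
0.18 [0.6668 0.1303 0.18  ] [[355.0, 269.0], [342.0, 113.0]] [[265.0, 127.0], [343.0, 83.0]]
0.19 [0.6668 0.1303 0.19  ] [[352.0, 266.0], [339.0, 108.0]] [[265.0, 114.0], [344.0, 70.0]]
0.2 [0.6668 0.1303 0.2   ] [[349.0, 263.0], [336.0, 104.0]] [[265.0, 100.0], [344.0, 57.0]]
[[-0.     0.274  0.962]
 [-0.     0.962 -0.274]
 [-1.    -0.    -0.   ]]
```

```bash
python3 - <<'E'
from h import *
ct=viewer.camera("top"); cs=viewer.camera("scene")
def tri(a,b):
    o1,d1=ray(ct,a[0]/1.5625,a[1]/1.5625); o2,d2=ray(cs,b[0]/1.5625,b[1]/1.5625)
    s=np.linalg.lstsq(np.c_[d1,-d2],o2-o1,rcond=None)[0]; p,q=o1+s[0]*d1,o2+s[1]*d2
    return ((p+q)/2).round(3),np.linalg.norm(p-q).round(4)
print(tri((303,117),(414,205)), tri((645,117),(640,303)))
for z in(.1,.15,.2):print([onz(ct,u/1.5625,v/1.5625,z).round(3) for u,v in((150,370),(150,325),(120,243),(620,385),(503,372),(132,160),(213,385))])
E
```

```text
(array([0.856, 0.148, 0.183]), np.float64(0.0004)) (array([ 0.855, -0.407,  0.189]), np.float64(0.0002))
[array([0.439, 0.418, 0.1  ]), array([0.516, 0.421, 0.1  ]), array([0.66, 0.48, 0.1 ]), array([ 0.419, -0.388,  0.1  ]), array([ 0.44 , -0.189,  0.1  ]), array([0.809, 0.465, 0.1  ]), array([0.414, 0.308, 0.1  ])]
[array([0.441, 0.397, 0.15 ]), array([0.515, 0.4  , 0.15 ]), array([0.652, 0.456, 0.15 ]), array([ 0.422, -0.37 ,  0.15 ]), array([ 0.442, -0.181,  0.15 ]), array([0.793, 0.442, 0.15 ]), array([0.418, 0.293, 0.15 ])]
[array([0.443, 0.376, 0.2  ]), array([0.513, 0.379, 0.2  ]), array([0.643, 0.432, 0.2  ]), array([ 0.426, -0.352,  0.2  ]), array([ 0.444, -0.172,  0.2  ]), array([0.778, 0.419, 0.2  ]), array([0.421, 0.277, 0.2  ])]
```

Emit:
play_rows(
  deltas=[
    [[-30,0,0,0,0,0,0],[-30,0,0,0,0,0,0],[-30,0,0,0,0,0,0],[0,-12,30,0,0,0,0],[0,-12,30,0,0,0,0],[0,-12,30,0,0,0,0],[0,-12,30,0,0,0,0],[0,-12,30,0,0,0,0],[0,-12,30,0,0,0,0],[0,-12,30,0,0,0,0]],
  ],
  grip_force=20,
)

```text
time_s: 1.45
ee_pos: [0.3306, 0.3896, 0.2955]
eef_rot: [1.055, 1.571, 0.778]
force: [0.6, -0.2, 0.7]
grip_width: 0.0172
```

Emit:
play_rows(
  deltas=[
    [[0,-12,30,0,0,0,0],[0,-12,30,0,0,0,0],[0,-12,30,0,0,0,0],[0,-12,30,0,0,0,0],[0,-12,30,0,0,0,0],[0,-12,30,0,0,0,0],[0,-12,30,0,0,0,0],[0,-12,30,0,0,0,0],[0,-12,30,0,0,0,0],[0,-12,30,0,0,0,0]],
  ],
)

```text
time_s: 2.45
ee_pos: [0.5863, 0.1919, 0.2954]
eef_rot: [-3.128, 1.571, 2.877]
force: [-1.3, 0.5, 0.7]
grip_width: 0.001
```

Emit:
play_rows(
  deltas=[
    [[0,-12,30,0,0,0,0],[0,-12,30,0,0,0,0],[0,-12,30,0,0,0,0],[0,0,0,-0.1,0,0,0],[0,0,0,-0.1,0,0,0],[0,0,0,-0.1,0,0,0],[0,0,0,-0.074,0,0,0],[0,0,0,0,0,0,0]],
  ],
)

```text
time_s: 3.25
ee_pos: [0.662, 0.1336, 0.2953]
eef_rot: [-3.134, 1.571, -3.036]
force: [0.0, -0.7, 0.6]
grip_width: 0.0008
```

```bash
cat >> h.py <<'E'
from scipy.spatial.transform import Rotation as Ro
def to(x,y,z):
    o=ctrl.get_obs(); M=Ro.from_euler('xyz',o['eef_rot']).as_matrix()
    print("t",o['time_s'],"pos",o['ee_pos'].round(4),"F",o['force'].round(2),"grip",o['grip_width'])
    print(M.round(3)); print("tool delta mm",(M.T@(np.array([x,y,z])-o['ee_pos'])*1000).round(1))
E
python3 - <<'E'
from h import *
to(.6668,.1303,.19)
E
```

```text
t 3.25 pos [0.662  0.1336 0.2953] F [ 0.   -0.66  0.57] grip 0.0008378184619296019
[[-0.    -0.097  0.995]
 [-0.     0.995  0.097]
 [-1.    -0.    -0.   ]]
tool delta mm [105.3  -3.7   4.5]
```

Emit:
play_rows(
  deltas=[
    [[20,-3.7,4.5,0,0,0,0],[30,0,0,0,0,0,0],[30,0,0,0,0,0,0],[15,0,0,0,0,0,0],[5,0,0,0,0,0,0],[0,0,0,0,0,0,0]],
  ],
)

```text
time_s: 3.85
ee_pos: [0.667, 0.1304, 0.1959]
eef_rot: [-0.078, 1.571, 0.017]
force: [-0.2, 0.0, 0.2]
grip_width: 0.0007
```

```bash
python3 - <<'E'
from h import *
to(.6668,.1303,.18)
c=viewer.camera("scene"); crop(c,150,60,150,140,4,"scene1.png")
c=viewer.camera("top"); crop(c,130,110,156,88,5,"top1.png")
E
```

```text
t 3.85 pos [0.667  0.1304 0.1959] F [-0.21  0.02  0.24] grip 0.0006640406407673449
[[ 0.    -0.095  0.995]
 [ 0.     0.995  0.095]
 [-1.    -0.     0.   ]]
tool delta mm [15.9 -0.1 -0.2]
```

View pics/scene1.png

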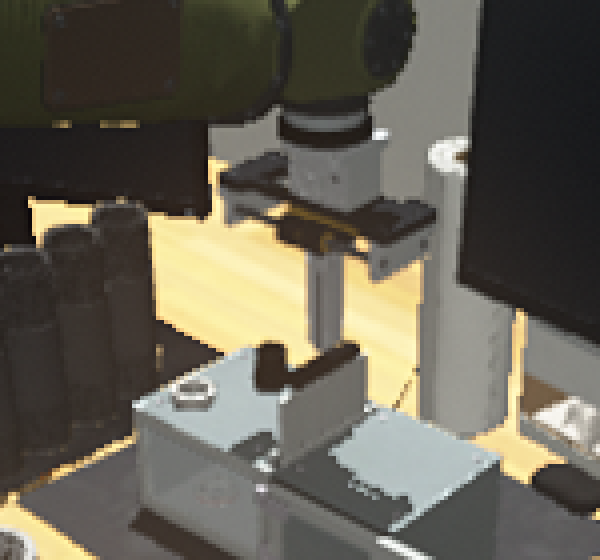

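The closed fingertips, at about (325,348), sit right above the middle of the black bar, which runs from (290,375) to (358,350). I'll press slowly.

Emit:
play_rows(
  deltas=[
    [[1.5,0,0,0,0,0,0],[1.5,0,0,0,0,0,0],[1.5,0,0,0,0,0,0],[1.5,0,0,0,0,0,0],[1.5,0,0,0,0,0,0],[1.5,0,0,0,0,0,0],[1.5,0,0,0,0,0,0],[1.5,0,0,0,0,0,0],[1.5,0,0,0,0,0,0],[1.5,0,0,0,0,0,0]],
  ],
)

```text
time_s: 4.95
ee_pos: [0.6669, 0.1304, 0.1804]
eef_rot: [0.328, 1.571, 0.425]
force: [-1.0, 0.9, 3.1]
grip_width: 0.0006
```

Emit:
play_rows(
  deltas=[
    [[1.5,0,0,0,0,0,0],[1.5,0,0,0,0,0,0],[1.5,0,0,0,0,0,0],[1.5,0,0,0,0,0,0]],
  ],
)

```text
time_s: 5.35
ee_pos: [0.6668, 0.1303, 0.1743]
eef_rot: [1.112, 1.571, 1.208]
force: [-1.2, 1.2, 2.1]
grip_width: 0.0003
```

Sliding at about 2.5 N. Lowest possible lip contact is from here to ~0.152; I'll continue in short calls.

Emit:
play_rows(
  deltas=[
    [[1.5,0,0,0,0,0,0],[1.5,0,0,0,0,0,0],[1.5,0,0,0,0,0,0],[1.5,0,0,0,0,0,0]],
  ],
)

```text
time_s: 5.75
ee_pos: [0.6669, 0.1303, 0.1683]
eef_rot: [-0.178, 1.571, -0.082]
force: [0.7, 1.3, 2.0]
grip_width: 0.0005
```

Emit:
play_rows(
  deltas=[
    [[1,0,0,0,0,0,0],[1,0,0,0,0,0,0],[1,0,0,0,0,0,0]],
  ],
)

```text
time_s: 6.05
ee_pos: [0.6669, 0.1303, 0.1654]
eef_rot: [-0.01, 1.571, 0.086]
force: [-0.2, 1.5, 3.7]
grip_width: 0.0006
```

Emit:
play_rows(
  deltas=[
    [[1,0,0,0,0,0,0],[1,0,0,0,0,0,0]],
  ],
)

```text
time_s: 6.25
ee_pos: [0.6668, 0.1303, 0.1634]
eef_rot: [-3.01, 1.571, -2.914]
force: [0.3, 0.9, 3.4]
grip_width: 0.0007
```

Emit:
play_rows(
  deltas=[
    [[1,0,0,0,0,0,0],[1,0,0,0,0,0,0]],
  ],
)

```text
time_s: 6.45
ee_pos: [0.6669, 0.1303, 0.1614]
eef_rot: [0.353, 1.571, 0.449]
force: [0.7, 0.1, 3.1]
grip_width: 0.0003
```

Emit:
play_rows(
  deltas=[
    [[1,0,0,0,0,0,0],[1,0,0,0,0,0,0]],
  ],
)

```text
time_s: 6.65
ee_pos: [0.667, 0.1305, 0.1598]
eef_rot: [0.449, 1.57, 0.545]
force: [-0.4, 1.8, 7.6]
grip_width: 0.0001
```

Emit:
play_rows(
  deltas=[
    [[1,0,0,0,0,0,0],[1,0,0,0,0,0,0]],
  ],
)

```text
time_s: 6.85
ee_pos: [0.667, 0.1305, 0.1582]
eef_rot: [0.241, 1.57, 0.337]
force: [-1.3, 1.8, 7.4]
grip_width: 0.0001
```

The lip was reached at about 0.160, so the dead stop should come at 0.152 to 0.156.

Emit:
play_rows(
  deltas=[
    [[1,0,0,0,0,0,0],[1,0,0,0,0,0,0]],
  ],
)

```text
time_s: 7.05
ee_pos: [0.667, 0.1305, 0.1562]
eef_rot: [0.229, 1.57, 0.325]
force: [-1.0, 2.4, 7.5]
grip_width: 0.0005
```

Emit:
play_rows(
  deltas=[
    [[0.7,0,0,0,0,0,0]],
  ],
)

```text
time_s: 7.15
ee_pos: [0.6671, 0.1307, 0.1558]
eef_rot: [0.33, 1.569, 0.426]
force: [-1.5, 2.6, 11.6]
grip_width: 0.0007
```

Emit:
play_rows(
  deltas=[
    [[0.7,0,0,0,0,0,0]],
  ],
)

```text
time_s: 7.25
ee_pos: [0.6673, 0.1308, 0.1557]
eef_rot: [0.302, 1.568, 0.399]
force: [-3.0, 3.3, 15.3]
grip_width: 0.0002
```

Emit:
play_rows(
  deltas=[
    [[0.7,0,0,0,0,0,0]],
  ],
)

```text
time_s: 7.35
ee_pos: [0.6674, 0.131, 0.1555]
eef_rot: [0.283, 1.568, 0.379]
force: [-3.8, 2.6, 18.6]
grip_width: 0.0002
```

Dead stop at about 0.1556, and the force keeps rising while it stands still. I'll hold here for a second.

Emit:
play_rows(
  deltas=[
    [[-0.3,0,0,0,0,0,0],[0,0,0,0,0,0,0],[0,0,0,0,0,0,0],[0,0,0,0,0,0,0],[0,0,0,0,0,0,0],[0,0,0,0,0,0,0]],
  ],
)

```text
time_s: 7.95
ee_pos: [0.6673, 0.1308, 0.1556]
eef_rot: [0.257, 1.568, 0.353]
force: [-3.1, 2.3, 14.9]
grip_width: 0.0005
```

Emit:
play_rows(
  deltas=[
    [[0,0,0,0,0,0,0],[0,0,0,0,0,0,0],[0,0,0,0,0,0,0],[0,0,0,0,0,0,0],[0,0,0,0,0,0,0],[0,0,0,0,0,0,0]],
  ],
)

```text
time_s: 8.55
ee_pos: [0.6673, 0.1309, 0.1556]
eef_rot: [0.257, 1.568, 0.353]
force: [-3.5, 3.3, 14.6]
grip_width: 0.0
```

Held for 1.2 s at about 15 N with no movement. Now I'll lift and go behind the door's overhang.

Emit:
play_rows(
  deltas=[
    [[-2,0,0,0,0,0,0],[-4,0,0,0,0,0,0],[-10,0,0,0,0,0,0],[-20,0,0,0,0,0,0],[-20,0,0,0,0,0,0],[0,0,0,0,0,0,0]],
  ],
)

```text
time_s: 9.15
ee_pos: [0.6678, 0.1304, 0.2129]
eef_rot: [0.028, 1.566, 0.124]
force: [-0.0, -0.8, 0.2]
grip_width: 0.0007
```

```bash
python3 - <<'E'
from h import *
R,t,_,_=box(); 
px=[(60,108),(608,58),(632,328),(80,378)]
p=R@[-.048,-.093]+t; print(p); to(p[0],p[1],.065); print(ctrl.get_obs()['qpos'].round(3))
c=viewer.camera("scene"); crop(c,150,60,150,140,4,"scene2.png")
E
```

```text
[ 0.63499882 -0.03902965]
t 9.2 pos [0.6672 0.1303 0.2107] F [ 0.39 -0.41  0.44] grip 0.0003743559134599667
[[ 0.002 -0.096  0.995]
 [ 0.     0.995  0.096]
 [-1.    -0.     0.002]]
tool delta mm [ 145.6 -165.4  -48.7]
[ 0.139  0.596  1.087 -0.     1.456 -1.528]
```

View pics/scene2.png

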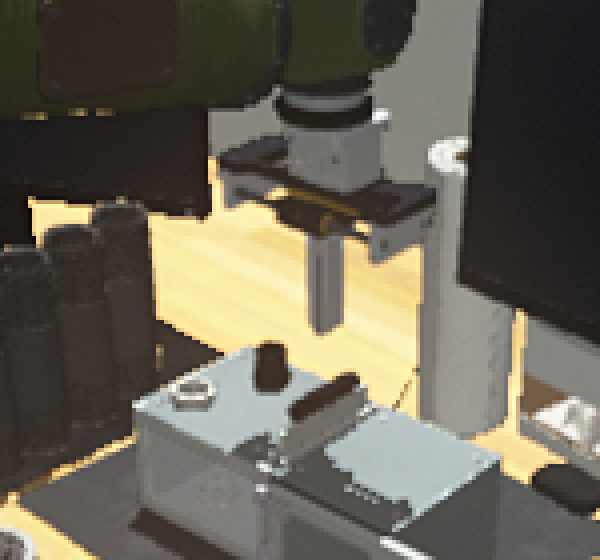

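Emit:
play_rows(
  deltas=[
    [[0,-23.6,-7,0,0,0,0],[0,-23.6,-7,0,0,0,0],[0,-23.6,-7,0,0,0,0],[0,-23.6,-7,0,0,0,0],[0,-23.6,-7,0,0,0,0],[0,-23.6,-7,0,0,0,0],[0,-23.8,-6.7,0,0,0,0],[20,0,0,0,0,0,0],[30,0,0,0,0,0,0],[20,0,0,0,0,0,0]],
  ],
)

```text
time_s: 10.25
ee_pos: [0.633, -0.0392, 0.1363]
eef_rot: [2.929, 1.567, 3.025]
force: [0.9, 0.5, -0.8]
grip_width: 0.0003
```

```bash
python3 - <<'E'
from h import *
to(.635,-.039,.065)
c=viewer.camera("scene"); crop(c,150,60,150,140,4,"scene3.png")
c=viewer.camera("top"); crop(c,130,110,156,88,5,"top3.png")
E
```

```text
t 10.25 pos [ 0.633  -0.0392  0.1363] F [ 0.86  0.48 -0.75] grip 0.0003005081296012303
[[-0.004 -0.096  0.995]
 [ 0.     0.995  0.096]
 [-1.     0.001 -0.003]]
tool delta mm [71.3 -0.1  2.2]
```

View pics/scene3.png

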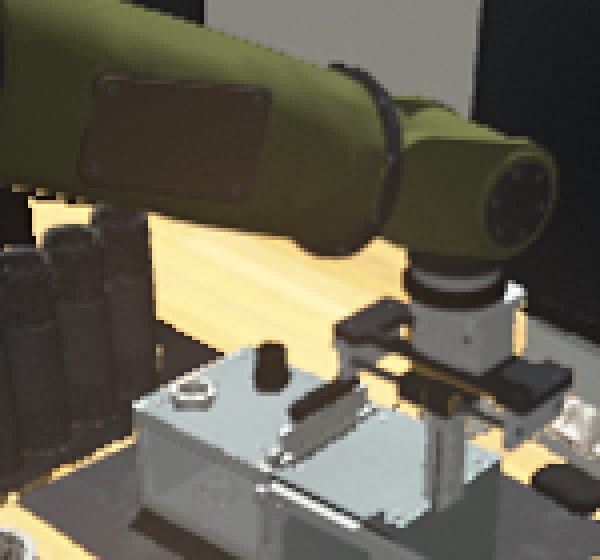

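Emit:
play_rows(
  deltas=[
    [[20,0,2,0,0,0,0],[25,0,0,0,0,0,0],[18,0,0,0,0,0,0],[5,0,0,0,0,0,0],[0,0,0,0,0,0,0]],
  ],
)

```text
time_s: 10.85
ee_pos: [0.6362, -0.0388, 0.0718]
eef_rot: [2.994, 1.57, 3.09]
force: [0.3, -0.1, 0.2]
grip_width: 0.0003
```

Emit:
play_rows(
  deltas=[
    [[0,0,-5,0,0,0,0],[0,0,-5,0,0,0,0],[0,0,-4,0,0,0,0],[0,0,-3,0,0,0,0]],
  ],
)

```text
time_s: 11.25
ee_pos: [0.6191, -0.0405, 0.0722]
eef_rot: [-0.213, 1.57, -0.116]
force: [-0.5, -0.6, -0.4]
grip_width: 0.0008
```

Emit:
play_rows(
  deltas=[
    [[0,0,-2,0,0,0,0],[0,0,-2,0,0,0,0],[0,0,-2,0,0,0,0]],
  ],
)

```text
time_s: 11.55
ee_pos: [0.6135, -0.0411, 0.0719]
eef_rot: [-0.266, 1.57, -0.17]
force: [1.8, -0.5, 1.3]
grip_width: 0.0005
```

Contact with the door begins here (1.8 N in +x). Now I'll swing along the arc.

Emit:
play_rows(
  deltas=[
    [[0,-0.4,-7.9,0.05,0,0,0],[0,-0.4,-7.9,0.05,0,0,0],[0,-0.4,-7.9,0.05,0,0,0],[0,-0.4,-7.9,0.05,0,0,0],[0,-0.4,-7.9,0.05,0,0,0],[0,-0.4,-7.9,0.05,0,0,0]],
  ],
)

```text
time_s: 12.15
ee_pos: [0.566, -0.0422, 0.0718]
eef_rot: [-0.018, 1.57, -0.224]
force: [3.3, 0.5, -0.0]
grip_width: 0.0005
```

```bash
cat >> h.py <<'E'
def rel():
    R,t=np.array([[np.cos(.09666),-np.sin(.09666)],[np.sin(.09666),np.cos(.09666)]]),np.array([.6738,.0582])
    q=R.T@(ctrl.get_obs()['ee_pos'][:2]-t)-[-.083,.065]
    print("rel hinge",q.round(4),"r",np.hypot(*q).round(4),"ang",np.degrees(np.arctan2(-q[0],-q[1])).round(1))
E
python3 - <<'E'
from h import *
to(.6,0,.07); rel()
c=viewer.camera("top"); crop(c,130,110,156,110,5,"top4.png")
E
```

```text
t 12.15 pos [ 0.566  -0.0422  0.0718] F [ 3.27  0.46 -0.01] grip 0.00046496020434662024
[[ 0.001  0.205  0.979]
 [-0.     0.979 -0.205]
 [-1.    -0.     0.001]]
tool delta mm [ 1.8 48.2 24.7]
rel hinge [-0.034  -0.1545] r 0.1582 ang 12.4
```

View pics/top4.png

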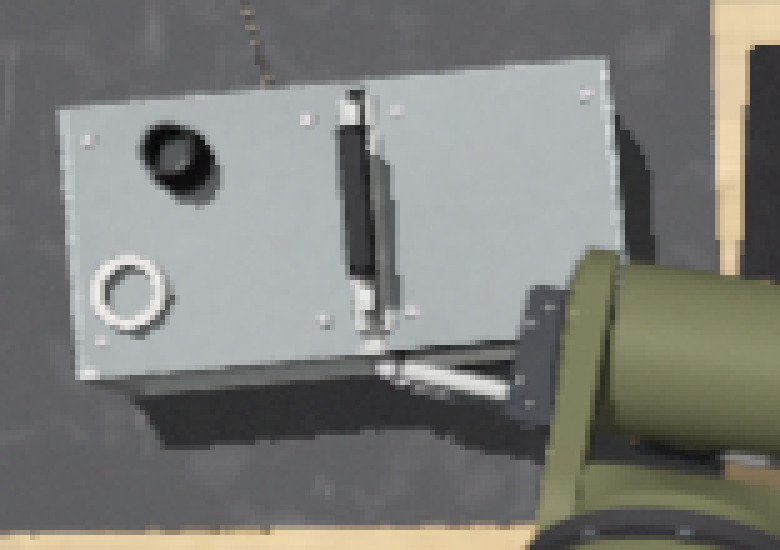

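The door, from (385,368) to (510,392), has swung out about 17° with the fingers behind it. Everything else is unmoved. I'll continue.

Emit:
play_rows(
  deltas=[
    [[0,-0.4,-7.9,0.05,0,0,0],[0,-0.4,-7.9,0.05,0,0,0],[0,-0.4,-7.9,0.05,0,0,0],[0,-0.4,-7.9,0.05,0,0,0],[0,-0.4,-7.9,0.05,0,0,0],[0,-0.4,-7.9,0.05,0,0,0],[0,-0.4,-7.9,0.05,0,0,0],[0,-0.4,-7.9,0.05,0,0,0],[0,-0.4,-7.9,0.05,0,0,0],[0,-0.4,-7.9,0.05,0,0,0]],
  ],
)

```text
time_s: 13.2
ee_pos: [0.4933, -0.0133, 0.0718]
eef_rot: [-0.262, 1.57, -0.967]
force: [-0.5, -2.3, -0.9]
grip_width: 0.0003
```

```bash
python3 - <<'E'
from h import *
to(.6,0,.07); rel()
E
```

```text
t 13.2 pos [ 0.4933 -0.0133  0.0718] F [-0.48 -2.27 -0.89] grip 0.0002843753661111361
[[ 0.     0.648  0.762]
 [-0.     0.762 -0.648]
 [-1.    -0.     0.   ]]
tool delta mm [ 1.8 79.2 72.7]
rel hinge [-0.1036 -0.1187] r 0.1575 ang 41.1
```

Emit:
play_rows(
  deltas=[
    [[0,-0.4,-7.9,0.05,0,0,0],[0,-0.4,-7.9,0.05,0,0,0],[0,-0.4,-7.9,0.05,0,0,0],[0,-0.4,-7.9,0.05,0,0,0],[0,-0.4,-7.9,0.05,0,0,0],[0,-0.4,-7.9,0.05,0,0,0],[0,-0.4,-7.9,0.05,0,0,0],[0,-0.4,-6,0.04,0,0,0],[0,-0.2,-4,0.03,0,0,0],[0,0,0,0,0,0,0]],
  ],
)

```text
time_s: 14.2
ee_pos: [0.4496, 0.0352, 0.0717]
eef_rot: [-1.852, 1.571, -2.975]
force: [0.7, 0.5, -0.1]
grip_width: 0.0003
```

```bash
python3 - <<'E'
from h import *
to(.6,0,.07); rel()
c=viewer.camera("top"); crop(c,130,110,156,120,5,"top5.png")
E
```

```text
t 14.2 pos [0.4496 0.0352 0.0717] F [ 0.67  0.47 -0.05] grip 0.00031813632293114456
[[-0.     0.901  0.433]
 [-0.     0.433 -0.901]
 [-1.    -0.    -0.   ]]
tool delta mm [  1.7 120.3  96.9]
rel hinge [-0.1423 -0.0662] r 0.157 ang 65.0
```

View pics/top5.png

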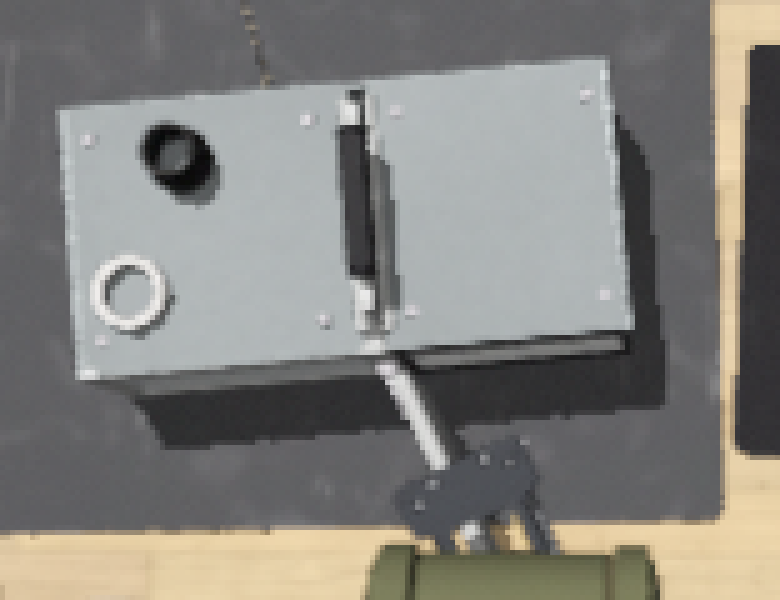

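The door stands at about 68°. I'll push a little further for margin, then back off and lift.

Emit:
play_rows(
  deltas=[
    [[0,-0.4,-7.9,0.05,0,0,0],[0,-0.4,-6,0.04,0,0,0],[0,-0.1,-3,0.02,0,0,0],[0,0,0,0,0,0,0],[0,0,6,0,0,0,0],[0,0,14,0,0,0,0],[-15,0,5,0,0,0,0],[-30,0,0,0,0,0,0],[-30,0,0,0,0,0,0],[-30,0,0,0,0,0,0]],
  ],
)

```text
time_s: 15.25
ee_pos: [0.4506, 0.0253, 0.1779]
eef_rot: [-1.552, 1.571, -2.786]
force: [1.3, 0.1, 0.2]
grip_width: 0.0006
```

Emit:
play_rows(
  deltas=[
    [[-30,0,0,0,0,0,0],[-30,0,0,0,0,0,0],[0,0,30,0,0,0,0],[0,0,30,0,0,0,0],[0,0,30,0,0,0,0],[0,0,30,0,0,0,0],[0,0,30,0,0,0,0],[0,0,30,0,0,0,0],[0,0,0,0,0,0,0],[0,0,0,0,0,0,0]],
  ],
)

```text
time_s: 16.25
ee_pos: [0.5097, -0.1445, 0.2363]
eef_rot: [-2.355, 1.57, 2.694]
force: [-0.1, 0.5, 0.1]
grip_width: 0.0006
```

```bash
python3 - <<'E'
from h import *
to(.6,0,.07)
c=viewer.camera("top"); crop(c,130,110,156,120,5,"top6.png")
c=viewer.camera("top"); cv2.imwrite("pics/top6f.png",cv2.resize(c["img"][:,:,::-1],(800,600)))
c=viewer.camera("scene"); cv2.imwrite("pics/scene6f.png",cv2.resize(c["img"][:,:,::-1],(800,600)))
E
```

```text
t 16.25 pos [ 0.5097 -0.1445  0.2363] F [-0.12  0.46  0.13] grip 0.0005985488289432572
[[-0.001  0.944  0.33 ]
 [ 0.     0.33  -0.944]
 [-1.    -0.001 -0.001]]
tool delta mm [ 166.3  133.  -106.6]
```

View pics/top6.png

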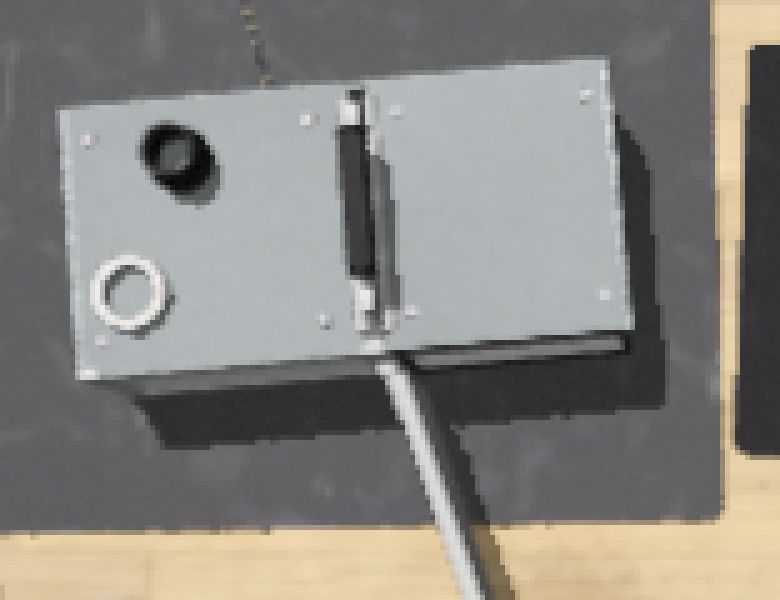

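View pics/scene6f.png

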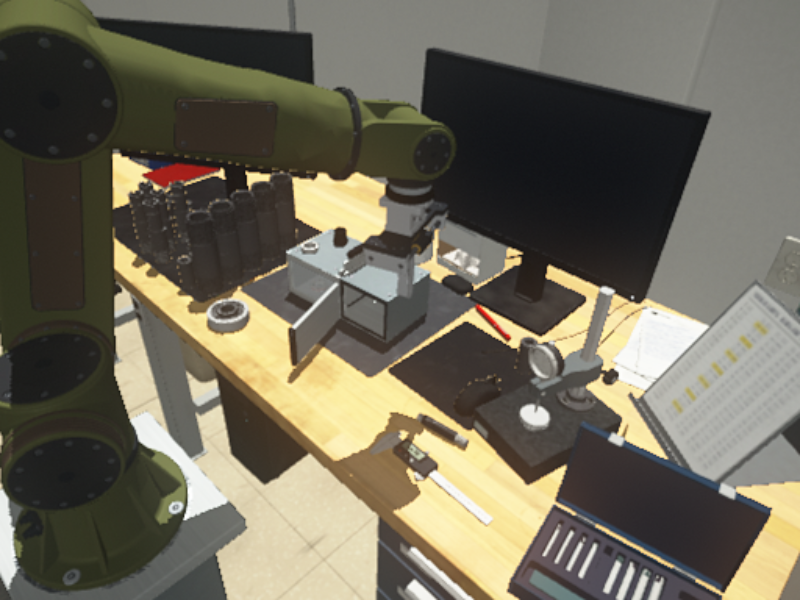

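View pics/top6f.png

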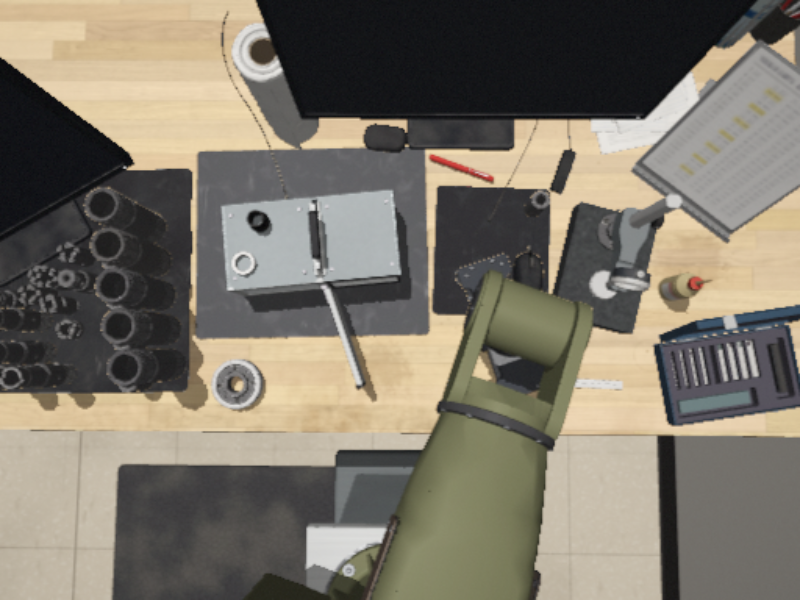

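The door edge runs from (390,366) to (470,590) in the crop, about 75° open. The handle is still at its shut position, around (357,200). The robot touches nothing and the bystanders are in place.

```bash
python3 -c "
from station import hand_in; print(hand_in())"
```

```text
the job is handed in; nothing more can be done
None
```

The gate is shut and proven shut, the outer door is open to about 75°, and the job was handed in at about 16 s of the 56 s allowed.

- **Gate:** I pressed the T-handle straight down with closed fingers at 15 mm/s or slower. It slid at about 2–4 N and met the rubber lip at about 7.5 N, with the handle at z ≈ 0.160 m. After about 4 mm more it stopped dead at z ≈ 0.1556 m. There the force rose to 18.6 N while the handle yielded only 0.3 mm. I then held it at about 15 N for 1.2 s with no movement. The highest force I read was 18.6 N.
- **Door:** Only after that did I push the door open from behind its overhanging edge, with about 3 N or less, then back off and lift away.

**Last checks:**
- The final top view puts the door at about 75°.
- The T-handle had not moved since I let go of it.
- The wrist force was near zero, so the robot was touching nothing.
- The ring, loupe, flange ring, mouse and bush looked unmoved. The arm hid the plug gauge and most of the caliper in the last top view, but the scene view shows both in place.
- No check failed or disagreed.

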